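# Third hand at the tacking jig

## Robot

A 6-joint arm with a two-finger parallel gripper is mounted at the origin on the work surface. World frame = base frame: x ahead of the robot, y to its left, z up, the work surface at z = 0. Lengths are in m, angles in rad, forces in N, time in s.
With the tool pointing down it reaches from about 0.35 to 0.975 m from the base axis. Payload 4.9 kg.
Tool frame: the origin (TCP) lies at the very end of the fingers, on their centre line; the grasp point (between the pads) lies 19 mm behind it; z points along the fingers, y is the line along which they close (so a half turn about z gives the same grasp; the last joint's range is limited). The gripper opens to 85 mm and grips with 20 to 120 N. Pads are 22 mm wide; open, the fingers measure 114 mm over their backs; the gripper's body (76 mm by 85 mm) begins 54 mm behind the grasp point. The pads swing forward as they close: fully open they stand 13 mm farther back than shut.
Start: joints at [-1.27, 0.053, 1.613, -0, 1.476, -0.119], TCP at [0.255, -0.571, 0.231] pointing down, gripper open.
Joint ranges: [-3.01, 3.01], [-1.01, 2.22], [0.06, 2.58], [-1.02, 4.17], [0.09, 2.62], [-3.14, 3.14]. Speed limits (rad/s): [2.57, 2.57, 3.14, 3.14, 3.14, 3.14].

## Interface

Orientations are given as a unit quaternion [w, x, y, z].
In Python, from plant import state, optics, ticket, nets gives the robot as it stands. The module is installed in compiled form; this text tells all that it offers.
- The arm moves only by the shell command python3 -m inch 'ROWS' [OPENING]. ROWS is JSON, a list of rows, each an object of numbers: "dx", "dy", "dz": the shift along the tool's x, y, z as a fraction of full scale; "rx", "ry", "rz": the turn, a rotation vector about the tool's x, y, z as a fraction of full scale. In form: [{"dx": .., "dy": .., "dz": .., "rx": .., "ry": .., "rz": ..}, ...]. A call has 1 to 5 rows; each row is the pose to reach, as a shift and turn from the pose commanded when the call began, along the tool's axes at that moment; what a row does not reach only later rows make up. Full scale, the value 1, is 0.8 m for a shift and 1.5 rad for a turn. A row lasts 1/10 s, in which the tool goes at most 50 mm and 8.59 degrees, less where a joint would pass 70% of its speed; a pose out of reach is approached as far as the arm can. A call with a number of a shift or a turn outside -1 to 1 is refused whole. A call with a gripper value outside its range is refused whole. OPENING is the opening, from -1 (shut) to 1 (fully open), set as the call begins (- or left out, the last holds). The fingers move at their own pace and stop on an object; the grip force is fixed at half the most. Time passes only in rows, so rows that repeat a pose let the fingers close. It gives the time, the measured TCP pose, the force, the opening and the grip force at its end, in the units of the state.
- state(): the state, without advancing time (a new reading comes with each control period).
- optics.grab_frame(name): name is "side" or "top" or "wrist"; returns the picture (384x512x3 uint8, red, green, blue); there is no depth.
- optics.camera_info(name): a dict with "fx", "fy", "cx", "cy" (pixels), "R" (3x3) and "t" (3): a world point X has camera coordinates R X + t. Camera axes: x right, y down, z forward; pixel columns grow to the right and rows downward; lengths in m; the calibration is good to about 2 mm. A picture is of the moment at which its call begins: read the wrist's pose just before it. camera_info takes no time and is no camera call; for the wrist camera it gives the pose at the moment of the call.
- ticket.job_done(): hands the job in; it is judged then, once.
Trained networks look in the newest picture that a camera, given by its name, has taken for a name from the list of things; names that differ only in an ending like _2 or _b are one class to them, and where a whole thing is asked for, a point or a joint stands for the part that bears it (a point fixed in the world has none). Each returns a list of dicts, best first, with "confidence" (0 to 1); they miss things now and then, are a little off and sometimes report something else, mostly with a low value. They report only what shows in the picture. A call takes as long as a camera call. They do not tell look-alikes from the thing itself.
- nets.boxes_of(camera, name): "bbox" ([centre column, centre row, width, height] in pixels, round what is visible of it).
- nets.outline_of(camera, name): "pixels" (384x512 bool, what is visible of it) and "bbox" ([centre column, centre row, width, height] in pixels, round what is visible of it).
The state is a dict: "time": time; "joint_pos": joint angles; "joint_vel": joint speeds; "joint_efforts": joint torques, N m; "tool_pos": TCP position; "tool_rot": TCP orientation; "contact_force": force on the tool from outside, world axes, zero at the start; "ft_torque": the same for the moment, N m; "gripper_width": opening from 0.0 (shut) to 1.0 (fully open); "grasp_force": force on a finger pad.
Only numpy, scipy, OpenCV 4.12 (cv2) and the standard library are available. Lean on these libraries where they do the work, as an engineer would, in place of code of your own. Each camera call takes 0.05 s, during which the arm holds its last target. There are 200 camera calls.

## Task

Shoot the jig's red-knobbed bolt fully home across the gap into its keeper, then lay the bright square tube flat and lengthwise on the middle of the jig's steel run and push its end square against that bolt until the black pointer of the sprung stop stands in the green band, never in the red. Hold it there with a steady push for three seconds so it can be tacked, and finish while still holding it pressed. Leave the hammer, wrench, tin and rusty angle iron where they are.

Things in the scene. Friction and masses are not known exactly. Their poses are not given: they have to be found in the camera images.
- jig: Blue base plate fixed to the bench, x -100..+150, y -100..+100 mm, 6 mm thick. Origin on the bench; x along the run towards the stop (away from the robot), y left, z up. Run: bright steel strip, y -30..+30, x -100..+82 mm, top 12 mm above the bench; the bolt crosses it at x = +70. Two blue spring blocks, top 46 mm, at x 120..150, y 35..65 and -65..-35; the middle is open.
- stop (a joint): Travel of the yellow sprung stop along the jig's +x, m: 0 at rest, 0.024 bottomed. It carries two yellow posts, the bolt and the pointer. It pushes back with 3.5 N at first touch plus 0.7 N per mm (about 11 N at 0.011, mid green). Pointer green from 0.006 to 0.016, red from 0.019.
- stop_mid (a point): On the bolt's axis, mid-gap, 32 mm above the bench, axes as the jig's; moves with the stop. Posts: x +-20 mm, top 48 mm above the bench; keeper post y +35..+65, guide post y -55..-35, so a 70 mm gap. The home bolt's near face is 7 mm before this point (-x): a tube pressed flush has its centre 82 mm before it.
- pointer (a point): Black pointer blade on the keeper post, 49 mm above the bench, over the white scale block (70 x 26 mm, top 46 mm, fixed at the jig's left edge); moves with the stop. At rest the green band spans 6 to 16 mm to its +x; white plastic, then red, beyond 19 mm.
- bolt (a joint): Travel of the bolt along the jig's +y from drawn back (0) to fully home in the keeper (0.087, hard stop), in m; it starts somewhere from 0 to 0.03. Home counts from 0.081. It stays where it is left; about 2.5 N of friction.
- stop_bar: The bolt itself: a 14 mm round steel bar, 162 mm long, lying along the jig's y, axis 32 mm above the bench, with a dark 22 mm collar that comes up against the guide post when home. Origin on its axis 50 mm behind its tip (the tip is at +y of it); with the bolt home the origin is at the middle of the gap.
- bolt_knob (a point): Middle of the red upright knob on the bolt, 18 mm diameter, 32 mm tall (46 to 78 mm above the bench; this point at 62 mm), 150 mm behind the bolt's tip. It moves with the bolt.
- tube: Bright square steel tube offcut, open at both ends, 150 x 40 x 40 mm, wall 3.5 mm, about 0.45 kg, lying loose on the bench. Origin at the centre of its underside, x along its length, z up. Either end may face the stop.
- angle_iron: Rust-coloured angle iron offcut, 120 x 40 x 40 mm, origin at the centre of its underside, x along its length. A bystander.
- wrench: Steel wrench lying on the bench, about 0.2 m long. A bystander.
- hammer: Hammer lying across the bench beyond the jig. A bystander.
- tin: Upright tin with an orange band and white lid, 60 mm diameter, 90 mm tall, origin at the centre of its underside. A bystander.
Mind the look-alikes: they are no part of the job. What is shaped like the tube but purple, turquoise or yellow is not meant.

How it is judged:
By the outcome, as a careful person would: the job done as asked, in the order asked, and still so for the second after the job is handed in, while the arm keeps its last pose, push and grip.
It also fails if it takes over 64 s, if anything falls off the work surface, if the arm or the gripper's body presses on something with over 40 N, if the wrist force passes 120 N, or if a joint passes its speed limit or range.

## Working session

There is one attempt and no reset: what is moved stays moved. The work goes in short steps, Python scripts to look and compute and a shell command to move; the robot and the scene stay as the last step left them, time stands still between calls to the robot, and variables do not carry over. Pictures are saved under pics/ and viewed, at most 10 in all, crops included, and the job is handed in when it is done.

```bash
mkdir -p pics; ls; python3 - <<'E'
from plant import state, optics, nets
import cv2,numpy as np
s=state();print(s)
for n in("top","side"):
    im=optics.grab_frame(n);cv2.imwrite(f"pics/{n}0.png",im[:,:,::-1])
    c=optics.camera_info(n);print(n,c)
    for k in("tube","bolt_knob","jig","stop_bar","pointer"):
        print(k,[(np.round(b["bbox"]),round(b["confidence"],2)) for b in nets.boxes_of(n,k)])
E
```

```text
pics
{'time': 0.0, 'joint_pos': array([-1.26998063e+00,  5.33444983e-02,  1.61429889e+00, -1.76786177e-05,
        1.47598050e+00, -1.18995921e-01]), 'joint_vel': array([-1.19819737e-03, -5.04357248e-04, -3.31754820e-04,  5.73758772e-04,
       -3.98666463e-04, -9.11576159e-06]), 'joint_efforts': array([ 2.95186073e-04, -3.93679619e+01, -3.70179963e+01, -1.94142258e-04,
        6.88185770e-03, -1.76167509e-05]), 'tool_pos': array([ 0.25455588, -0.5701328 ,  0.23006775]), 'tool_rot': array([-1.01062652e-03,  9.78049864e-01,  2.08368499e-01, -1.00965128e-04]), 'contact_force': array([ 0.4733848 , -0.37526357,  0.14605129]), 'ft_torque': array([ 0.01246527, -0.04717681,  0.07221209]), 'grasp_force': 0.0, 'gripper_width': 0.9983059274021494}
top {'fx': 424.56117176153316, 'fy': 424.56117176153316, 'cx': 256.2494165640757, 'cy': 194.93063385835475, 'R': array([[-0.02671849, -0.99960461,  0.0087606 ],
       [-0.99395892,  0.0256323 , -0.10671765],
       [ 0.1064509 , -0.01155901, -0.99425077]]), 't': array([-0.04715524,  0.53293499,  1.40841202])}
tube [(array([295., 238.,  48.,  27.]), 
[... 347 characters left out ...]
972867931009, 'fy': 493.4972867931009, 'cx': 266.3194743860771, 'cy': 187.66078781009037, 'R': array([[-0.91414061, -0.4052419 ,  0.01122279],
       [-0.23416213,  0.50521745, -0.83061629],
       [ 0.33093058, -0.76192803, -0.5567321 ]]), 't': array([0.47093864, 0.19761823, 1.43105312])}
tube [(array([329., 147.,  25.,  27.]), 0.86), (array([314., 165.,  40.,  21.]), 0.64), (array([322., 191.,  12.,  39.]), 0.57)]
bolt_knob [(array([253., 183.,  26.,  34.]), 0.46), (array([248., 203.,  98.,  74.]), 0.24)]
jig [(array([248., 203.,  96.,  78.]), 0.62), (array([160., 252.,  62.,  22.]), 0.52)]
stop_bar [(array([251., 185.,  26.,  37.]), 0.55)]
pointer [(array([244., 194.,  47.,  56.]), 0.55)]
```

```bash
python3 - <<'E'
import cv2
a=cv2.imread("pics/top0.png")[120:345,150:450]; cv2.imwrite("pics/topc.png",cv2.resize(a,None,fx=2.66,fy=2.66,interpolation=cv2.INTER_CUBIC))
E
```

```text
(no output)
```

View pics/topc.png

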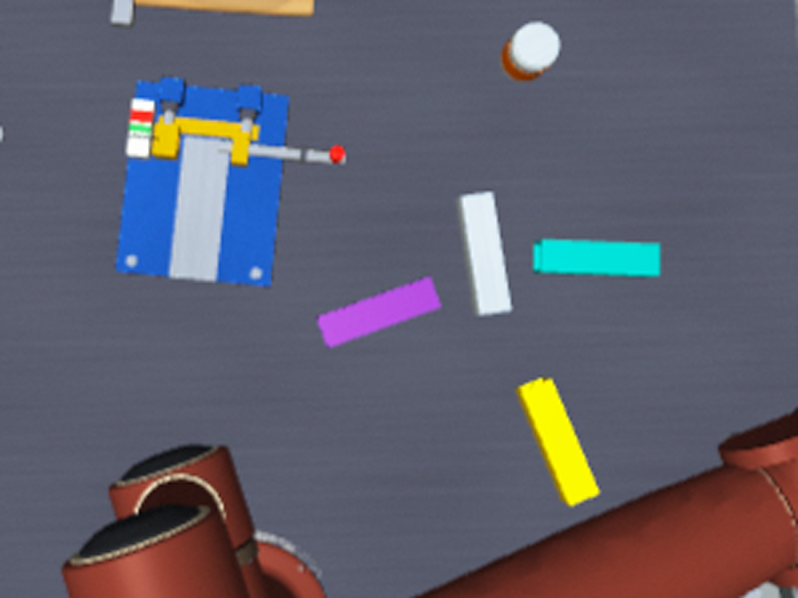

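The bright tube is at about (332,215) in the top image. The jig is upper-left with its knob at about (277,178), and the purple, turquoise and yellow tubes are look-alikes.

```bash
cat > h.py <<'E'
import numpy as np, cv2
from plant import state, optics, nets
from scipy.spatial.transform import Rotation as Ro
def rot(q): return Ro.from_quat(np.r_[q[1:],q[0]])
def ray(c,px,z):
    d=c["R"].T@np.array([(px[0]-c["cx"])/c["fx"],(px[1]-c["cy"])/c["fy"],1]); o=-c["R"].T@c["t"]
    return o+d*(z-o[2])/d[2]
def proj(c,P):
    p=np.atleast_2d(P)@c["R"].T+c["t"]; return np.c_[p[:,0]/p[:,2]*c["fx"]+c["cx"],p[:,1]/p[:,2]*c["fy"]+c["cy"]]
def move(target,yaw=None):
    """tool-down target; yaw = world angle of tool x axis mod pi; prints fractions from measured pose"""
    s=state();R=rot(s["tool_rot"]);p=s["tool_pos"];d=R.inv().apply(np.array(target)-p)/0.8
    out=dict(zip(("dx","dy","dz"),np.round(d,4)))
    if yaw is not None:
        X=R.as_matrix()[:,0];cur=np.arctan2(X[1],X[0]);dy=(yaw-cur+np.pi/2)%np.pi-np.pi/2
        zr=np.array([np.cos(cur+dy),np.sin(cur+dy),0]);zz=np.array([0,0,-1.]);T=Ro.from_matrix(np.c_[zr,np.cross(zz,zr),zz])
        out.update(zip(("rx","ry","rz"),np.round((R.inv()*T).as_rotvec()/1.5,4)))
        print("j6",round(s["joint_pos"][5],2))
    print({k:float(v) for k,v in out.items()},"t",round(s["time"],2))
E
python3 - <<'E'
from h import *
from scipy.optimize import least_squares
im=cv2.imread("pics/top0.png");c=optics.camera_info("top")
hsv=cv2.cvtColor(im,cv2.COLOR_BGR2HSV)
def full(x,y): return (150+(x+.5)/2.66-.5,120+(y+.5)/2.66-.5)
cr=[full(*q) for q in((137,80),(288,95),(271,287),(118,270))]
J=np.array([[150,100],[150,-100],[-100,-100],[-100,100]])/1000
def P(v,L,z):
    a=v[2];return np.c_[v[0]+L[:,0]*np.cos(a)-L[:,1]*np.sin(a),v[1]+L[:,0]*np.sin(a)+L[:,1]*np.cos(a),np.full(len(L),z)]
r=least_squares(lambda v:(proj(c,P(v,J,.006))-cr).ravel(),[.6,0,0]);print("jig",r.x,np.degrees(r.x[2]),np.abs(r.fun).max())
for q,z in(((337,154),.078),):
    k=ray(c,full(*q),z);print("knob",k,"in jig",Ro.from_euler('z',-r.x[2]).apply(k-np.r_[r.x[:2],0]))
m=((hsv[...,2]>180)&(hsv[...,1]<40)).astype(np.uint8);m[:, :318]=0;m[:,350:]=0;m[:185]=0;m[245:]=0
cs=max(cv2.findContours(m,0,2)[0],key=cv2.contourArea);b=cv2.boxPoints(cv2.minAreaRect(cs));print(b)
W=np.array([ray(c,q,.04) for q in b]);print("tube",W.mean(0),np.linalg.norm(W[0]-W[1]),np.linalg.norm(W[1]-W[2]))
e=[W[1]-W[0],W[2]-W[1]];e=max(e,key=np.linalg.norm);print("yaw",np.degrees(np.arctan2(e[1],e[0])))
E
```

```text
jig [ 0.53524558  0.04429725 -0.11976736] -6.862164394031859 0.6887281963150542
knob [ 0.58181164 -0.1281764   0.078     ] in jig [ 0.06683984 -0.16567436  0.078     ]
[[322.62088 193.38065]
 [334.67233 191.45242]
 [341.83615 236.22623]
 [329.7847  238.15445]]
tube [ 0.45730311 -0.31337888  0.04      ] 0.04126719415852908 0.15149137405858024
yaw -173.5903857816826
```

```bash
python3 - <<'E'
from h import *
move([0.50,-0.17,0.25],-0.12)
print(rot(state()["tool_rot"]).as_matrix().round(3), optics.camera_info("wrist"))
E
```

```text
j6 -0.12
{'dx': 0.4841, 'dy': -0.3325, 'dz': -0.0233, 'rx': 0.0, 'ry': -0.0, 'rz': 0.3599} t 0.6
[[ 0.913  0.408  0.   ]
 [ 0.408 -0.913 -0.   ]
 [ 0.     0.    -1.   ]] {'fx': 287.17119681372657, 'fy': 287.17119681372657, 'cx': 251.54648399799515, 'cy': 188.63718950839464, 'R': array([[ 4.06327345e-01, -9.13727562e-01,  1.73156257e-04],
       [-8.66475810e-01, -3.85254703e-01,  3.17487770e-01],
       [-2.90030617e-01, -1.29153998e-01, -9.48262351e-01]]), 't': array([-0.62430981, -0.04132264,  0.37979386])}
```

```bash
r='x'; python3 -m inch '[{"dx":0.06,"dy":-0.04,"dz":-0.01,"rz":0.09},{"dx":0.11,"dy":-0.075,"dz":-0.02,"rz":0.18},{"dx":0.16,"dy":-0.11,"dz":-0.02,"rz":0.27},{"dx":0.21,"dy":-0.145,"dz":-0.023,"rz":0.36},{"dx":0.26,"dy":-0.18,"dz":-0.023,"rz":0.36}]' -1; python3 -c "
from h import *
move([0.50,-0.17,0.25],-0.12)"
```

```text
j6 -0.12
{'dx': 0.4841, 'dy': -0.3325, 'dz': -0.0233, 'rx': 0.0, 'ry': -0.0, 'rz': 0.3599} t 0.6validation failed for argument at $[0]...
```

```bash
python3 -m inch '[{"dx":0.06,"dy":-0.04,"dz":-0.01,"rx":0,"ry":0,"rz":0.09},{"dx":0.11,"dy":-0.075,"dz":-0.02,"rx":0,"ry":0,"rz":0.18},{"dx":0.16,"dy":-0.11,"dz":-0.02,"rx":0,"ry":0,"rz":0.27},{"dx":0.21,"dy":-0.145,"dz":-0.023,"rx":0,"ry":0,"rz":0.36},{"dx":0.26,"dy":-0.18,"dz":-0.023,"rx":0,"ry":0,"rz":0.36}]' -1; python3 -c "
from h import *
move([0.50,-0.17,0.25],-0.12)"
```

```text
time: 1.1
tool_pos: [0.3846, -0.3565, 0.2504]
tool_rot: [0.0, 0.998, -0.061, 0.001]
contact_force: [1.2, 0.2, -0.0]
gripper_width: 0.143
grasp_force: 0.0
j6 0.8
{'dx': 0.1145, 'dy': -0.249, 'dz': 0.0004, 'rx': 0.0006, 'ry': -0.0008, 'rz': -0.002} t 1.1
```

```bash
python3 -m inch '[{"dx":0.024,"dy":-0.05,"dz":0,"rx":0,"ry":0,"rz":0},{"dx":0.048,"dy":-0.1,"dz":0,"rx":0,"ry":0,"rz":0},{"dx":0.072,"dy":-0.15,"dz":0,"rx":0,"ry":0,"rz":0},{"dx":0.1,"dy":-0.2,"dz":0,"rx":0,"ry":0,"rz":0},{"dx":0.1145,"dy":-0.249,"dz":0,"rx":0,"ry":0,"rz":0}]' ; python3 -m inch '[{"dx":0,"dy":0,"dz":0,"rx":0,"ry":0,"rz":0},{"dx":0,"dy":0,"dz":0,"rx":0,"ry":0,"rz":0}]' ; python3 -c "
from h import *
s=state();c=optics.camera_info('wrist');im=optics.grab_frame('wrist');cv2.imwrite('pics/w1.png',im[:,:,::-1]);import pickle;pickle.dump(c,open('c1.pkl','wb'))
print([ (b['bbox'],b['confidence']) for b in nets.boxes_of('wrist','bolt_knob')])
hsv=cv2.cvtColor(im,cv2.COLOR_RGB2HSV)
m=(((hsv[...,0]<6)|(hsv[...,0]>174))&(hsv[...,1]>180)&(hsv[...,2]>120)).astype(np.uint8)
n,l,st,ce=cv2.connectedComponentsWithStats(m)
print([(st[i],ce[i].round(1)) for i in range(1,n) if st[i,4]>20]); print(s['tool_pos'])"
```

```text
time: 1.6
tool_pos: [0.4999, -0.1695, 0.25]
tool_rot: [0.0, 0.998, -0.06, 0.001]
contact_force: [-0.0, -0.4, -0.8]
gripper_width: -0.004
grasp_force: 0.0
time: 1.8
tool_pos: [0.4988, -0.1707, 0.2498]
tool_rot: [0.0, 0.998, -0.059, -0.0]
contact_force: [-0.0, -0.6, -0.6]
gripper_width: -0.002
grasp_force: 0.0
[([149.2, 95.8, 138.7, 22.3], 0.71)]
[]
[ 0.49883988 -0.17066122  0.24976368]
```

View pics/w1.png

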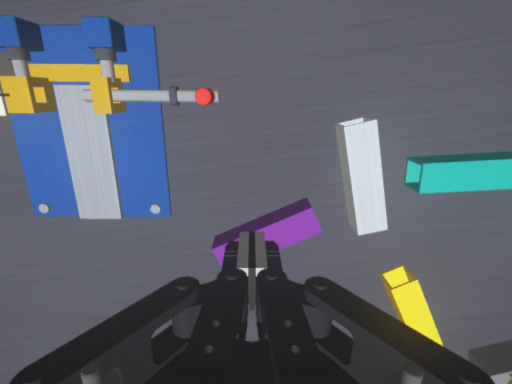

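The picture shows the jig's near corners at (34,217) and (170,216), the red knob top at (204,97), and the bright tube at x 338–387, y 118–235.

```bash
python3 - <<'E'
from h import *
import pickle
from scipy.optimize import least_squares
c=pickle.load(open('c1.pkl','rb'));im=cv2.imread('pics/w1.png')
L=np.array([[150,-100,6],[-100,-100,6],[-100,100,6],[-100,30,12],[-100,-30,12]])/1000
px=np.array([[156,25],[170,216],[34,217],[79,219],[121,219],[204,96.5]])
def T(v,L):
    a=v[2];return np.c_[v[0]+L[:,0]*np.cos(a)-L[:,1]*np.sin(a),v[1]+L[:,0]*np.sin(a)+L[:,1]*np.cos(a),L[:,2]]
f=lambda v:(proj(c,T(v,np.r_[L,[[.07,v[3],.078]]]))-px).ravel()
r=least_squares(f,[.535,.044,-.12,-.166]);print("jig",r.x,r.fun.round(1));print("knob",T(r.x,np.array([[.07,r.x[3],.062]])))
# tube silhouette fit
hsv=cv2.cvtColor(im,cv2.COLOR_BGR2HSV);m=((hsv[...,2]>120)&(hsv[...,1]<60)).astype(np.uint8)
m[:, :325]=0;m[:,395:]=0;m[:100]=0;m[250:]=0
q=max(cv2.findContours(m,0,2)[0],key=cv2.contourArea);hull=cv2.convexHull(q)[:,0]
print("hull",cv2.approxPolyDP(hull[:,None],3,True)[:,0].tolist())
B=np.array([[x,y,z] for x in(-.075,.075) for y in(-.02,.02) for z in(0,.04)])
ref=np.zeros(m.shape,np.uint8);cv2.fillConvexPoly(ref,hull,255);ref=cv2.GaussianBlur(ref,(0,0),2).astype(float)
def cost(v):
    h=cv2.convexHull(proj(c,T(v,B)).astype(np.float32))[:,0];a=np.zeros(m.shape,np.uint8)
    cv2.fillConvexPoly(a,np.int32(h*16+.5),255,cv2.LINE_AA,4);return ((cv2.GaussianBlur(a,(0,0),2)-ref)**2).mean()
from scipy.optimize import minimize
o=minimize(cost,[.457,-.313,.112],method="Nelder-Mead",options=dict(initial_simplex=[[.457,-.313,.112],[.467,-.313,.112],[.457,-.303,.112],[.457,-.313,.2]]));print("tube",o.x,np.degrees(o.x[2]),o.fun)
v=r.x;n=np.array([-np.sin(v[2]),np.cos(v[2]),0])
k=T(v,np.array([[.07,v[3],.055]]))[0];print("pre",k-n*.045)
move(np.r_[(k-n*.045)[:2],.15],v[2])
E
```

```text
jig [ 0.5326129   0.04369596 -0.13236199 -0.16653476] [-1.2 -0.1  0.8  1.5 -0.1 -1.1  0.6 -0.8  0.2 -0.4 -0.   0.6]
knob [[ 0.58002204 -0.13062041  0.062     ]]
hull [[362, 116], [378, 120], [393, 162], [394, 197], [388, 230], [358, 236], [348, 220], [335, 125]]
tube [ 0.45351742 -0.31809854  0.106269  ] 6.08876544142824 146.34632364908853
pre [ 0.57408313 -0.1752268   0.055     ]
j6 1.22
{'dx': 0.0945, 'dy': -0.0075, 'dz': 0.1246, 'rx': 0.0003, 'ry': 0.0, 'rz': 0.0075} t 1.9
```

```bash
python3 -m inch '[{"dx":0.05,"dy":-0.004,"dz":0.02,"rx":0,"ry":0,"rz":0.005},{"dx":0.0945,"dy":-0.007,"dz":0.06,"rx":0,"ry":0,"rz":0.005},{"dx":0.0945,"dy":-0.007,"dz":0.12,"rx":0,"ry":0,"rz":0.005},{"dx":0.0945,"dy":-0.007,"dz":0.18,"rx":0,"ry":0,"rz":0.005},{"dx":0.0945,"dy":-0.007,"dz":0.2425,"rx":0,"ry":0,"rz":0.005}]' -1; python3 -m inch '[{"dx":0,"dy":0,"dz":0,"rx":0,"ry":0,"rz":0},{"dx":0,"dy":-0.01,"dz":0,"rx":0,"ry":0,"rz":0},{"dx":0,"dy":-0.02,"dz":0,"rx":0,"ry":0,"rz":0}]'; python3 -c "
from h import *
k=np.array([.580,-.1306,.055]);n=np.array([.127,.992,0])
move(k+n*(.0665-.0235),-.127)
cv2.imwrite('pics/s1.png',optics.grab_frame('side')[130:260,170:330,::-1].repeat(4,0).repeat(4,1))"
```

```text
time: 2.4
tool_pos: [0.5743, -0.1767, 0.0544]
tool_rot: [0.0, 0.998, -0.065, 0.001]
contact_force: [0.2, 0.3, -0.1]
gripper_width: 0.002
grasp_force: 0.0
time: 2.7
tool_pos: [0.5787, -0.1601, 0.0595]
tool_rot: [0.001, 0.998, -0.065, 0.003]
contact_force: [0.4, -1.0, 0.3]
gripper_width: 0.001
grasp_force: 0.0
j6 1.31
{'dx': -0.0033, 'dy': -0.0905, 'dz': 0.0055, 'rx': 0.0009, 'ry': -0.0038, 'rz': -0.0015} t 2.7
```

View pics/s1.png

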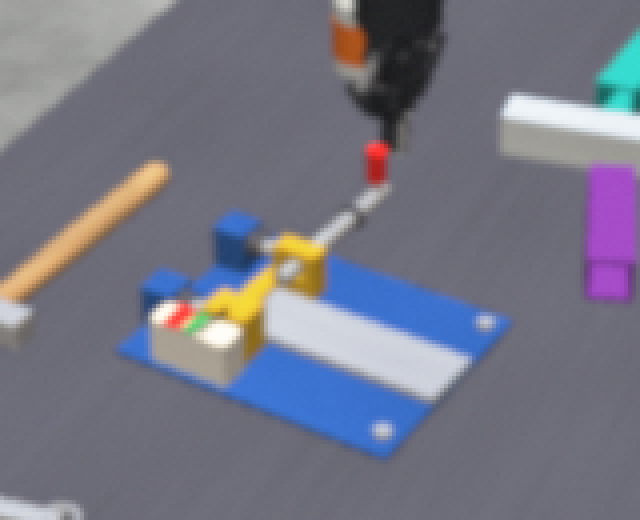

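The closed fingers stand just behind the red knob (about (378,155) in the crop), so I can push.

```bash
python3 -m inch '[{"dx":0,"dy":-0.014,"dz":0.004,"rx":0,"ry":0,"rz":0},{"dx":-0.001,"dy":-0.028,"dz":0.004,"rx":0,"ry":0,"rz":0},{"dx":-0.002,"dy":-0.042,"dz":0.004,"rx":0,"ry":0,"rz":0},{"dx":-0.003,"dy":-0.056,"dz":0.004,"rx":0,"ry":0,"rz":0},{"dx":-0.003,"dy":-0.07,"dz":0.004,"rx":0,"ry":0,"rz":0}]' -1; python3 -m inch '[{"dx":0,"dy":-0.004,"dz":0,"rx":0,"ry":0,"rz":0},{"dx":0,"dy":-0.008,"dz":0,"rx":0,"ry":0,"rz":0},{"dx":0,"dy":-0.012,"dz":0,"rx":0,"ry":0,"rz":0}]' -1; python3 -c "
from h import *
k=np.array([.580,-.1306,.055]);n=np.array([.127,.992,0])
move(k+n*(.0665-.0235),-.127)"
```

```text
time: 3.25
tool_pos: [0.5814, -0.1021, 0.0529]
tool_rot: [0.0, 0.998, -0.064, 0.0]
contact_force: [0.6, -3.3, 1.0]
gripper_width: 0.001
grasp_force: 1.6
time: 3.55
tool_pos: [0.5821, -0.0933, 0.0522]
tool_rot: [-0.0, 0.998, -0.064, -0.001]
contact_force: [-0.6, -2.2, 2.8]
gripper_width: -0.002
grasp_force: 1.4
j6 1.41
{'dx': 0.0034, 'dy': -0.0071, 'dz': -0.0035, 'rx': 0.0, 'ry': 0.0007, 'rz': -0.0005} t 3.55
```

```bash
python3 -m inch '[{"dx":0,"dy":-0.0025,"dz":0,"rx":0,"ry":0,"rz":0},{"dx":0,"dy":-0.005,"dz":0,"rx":0,"ry":0,"rz":0}]' -1|egrep 'pos|force'; python3 -m inch '[{"dx":0,"dy":-0.0025,"dz":0,"rx":0,"ry":0,"rz":0},{"dx":0,"dy":-0.0025,"dz":0,"rx":0,"ry":0,"rz":0}]' -1|egrep 'pos|force'
```

```text
tool_pos: [0.5826, -0.0895, 0.0522]
contact_force: [-0.8, -2.2, 1.9]
grasp_force: 1.3
tool_pos: [0.5829, -0.0872, 0.0522]
contact_force: [0.0, -1.4, 1.6]
grasp_force: 0.8
```

```bash
python3 -m inch '[{"dx":0,"dy":-0.002,"dz":0,"rx":0,"ry":0,"rz":0},{"dx":0,"dy":-0.002,"dz":0,"rx":0,"ry":0,"rz":0}]' -1|egrep 'pos|force'
```

```text
tool_pos: [0.5831, -0.0858, 0.0522]
contact_force: [-0.9, -2.2, 1.7]
grasp_force: 0.9
```

```bash
python3 -m inch '[{"dx":0,"dy":-0.0025,"dz":0,"rx":0,"ry":0,"rz":0},{"dx":0,"dy":-0.005,"dz":0,"rx":0,"ry":0,"rz":0}]' -1|egrep 'pos|force'; python3 -m inch '[{"dx":0,"dy":-0.0025,"dz":0,"rx":0,"ry":0,"rz":0},{"dx":0,"dy":-0.0025,"dz":0,"rx":0,"ry":0,"rz":0}]' -1|egrep 'pos|force'; python3 -c "
from h import *
im=optics.grab_frame('wrist');cv2.imwrite('pics/w2.png',im[:,:,::-1])"
```

```text
tool_pos: [0.5833, -0.0847, 0.0524]
contact_force: [-4.6, -17.1, 0.5]
grasp_force: 8.4
tool_pos: [0.5832, -0.0847, 0.0524]
contact_force: [-3.9, -17.9, 0.6]
grasp_force: 9.4
```

View pics/w2.png

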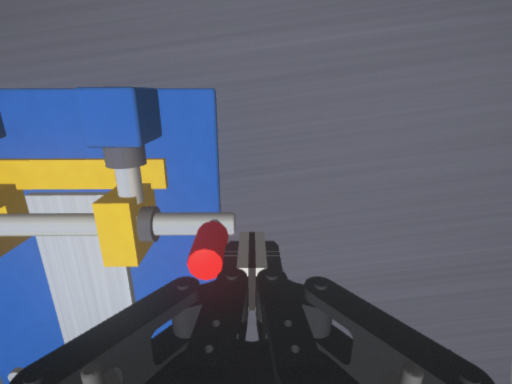

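The collar is tight against the guide post (148,222) and the force has risen to 17 N, so the bolt is home.

```bash
python3 -m inch '[{"dx":0,"dy":0.03,"dz":0,"rx":0,"ry":0,"rz":0},{"dx":0,"dy":0.05,"dz":-0.04,"rx":0,"ry":0,"rz":0},{"dx":0,"dy":0.06,"dz":-0.09,"rx":0,"ry":0,"rz":0},{"dx":-0.02,"dy":0.09,"dz":-0.14,"rx":0,"ry":0,"rz":0},{"dx":-0.06,"dy":0.12,"dz":-0.18,"rx":0,"ry":0,"rz":0}]' 1|egrep 'pos|force'; python3 -c "
from h import *
move([.37,-.30,.22],.106)"
```

```text
tool_pos: [0.5263, -0.169, 0.1985]
contact_force: [0.0, -0.9, 1.1]
grasp_force: 0.0
j6 1.25
{'dx': -0.1731, 'dy': 0.1871, 'dz': -0.0275, 'rx': 0.0001, 'ry': -0.0024, 'rz': -0.1548} t 5.1
```

```bash
python3 -m inch '[{"dx":-0.04,"dy":0.045,"dz":-0.01,"rx":0,"ry":0,"rz":-0.05},{"dx":-0.08,"dy":0.09,"dz":-0.02,"rx":0,"ry":0,"rz":-0.1},{"dx":-0.12,"dy":0.135,"dz":-0.0275,"rx":0,"ry":0,"rz":-0.155},{"dx":-0.16,"dy":0.18,"dz":-0.0275,"rx":0,"ry":0,"rz":-0.155},{"dx":-0.173,"dy":0.187,"dz":-0.0275,"rx":0,"ry":0,"rz":-0.155}]' 1|egrep 'pos|force'; python3 -m inch '[{"dx":0,"dy":0,"dz":0,"rx":0,"ry":0,"rz":0},{"dx":0,"dy":0,"dz":0,"rx":0,"ry":0,"rz":0}]' |egrep 'time|pos'; python3 - <<'E'
from h import *
from scipy.optimize import minimize
c=optics.camera_info('wrist');im=optics.grab_frame('wrist')[:,:,::-1].copy();import pickle;pickle.dump(c,open('c3.pkl','wb'))
B=np.array([[x,y,z] for x in(-.075,.075) for y in(-.02,.02) for z in(0,.04)])
def T(v,L):
    a=v[2];return np.c_[v[0]+L[:,0]*np.cos(a)-L[:,1]*np.sin(a),v[1]+L[:,0]*np.sin(a)+L[:,1]*np.cos(a),L[:,2]]
g=proj(c,T([.4535,-.318,.106],B)).mean(0)
o=nets.outline_of('wrist','tube');print([(b['bbox'],b['confidence']) for b in o],g)
b=min(o,key=lambda b:np.hypot(*(np.array(b['bbox'][:2])-g)))
ref=cv2.GaussianBlur(b['pixels'].astype(np.uint8)*255,(0,0),2).astype(float)
def cost(v):
    h=cv2.convexHull(proj(c,T(v,B)).astype(np.float32))[:,0];a=np.zeros(ref.shape,np.uint8)
    cv2.fillConvexPoly(a,np.int32(h*16+.5),255,cv2.LINE_AA,4);return ((cv2.GaussianBlur(a,(0,0),2)-ref)**2).mean()
v0=np.array([.4535,-.318,.106]);r=minimize(cost,v0,method="Nelder-Mead",options=dict(initial_simplex=[v0,v0+[.01,0,0],v0+[0,.01,0],v0+[0,0,.1]]));print(r.x,r.fun)
cv2.polylines(im,[np.int32(cv2.convexHull(proj(c,T(r.x,B)).astype(np.float32))[:,0])],True,(0,0,255));cv2.imwrite('pics/w3.png',im)
move([r.x[0],r.x[1],.10],r.x[2])
E
```

```text
tool_pos: [0.3666, -0.3013, 0.2179]
contact_force: [0.4, -0.6, -0.5]
grasp_force: 0.0
time: 5.8
tool_pos: [0.3694, -0.2987, 0.2174]
[([401.9, 112.5, 152.7, 62.9], 0.96), ([275.6, 85.4, 39.9, 149.4], 0.68), ([310.9, 274.2, 50.9, 114.6], 0.67), ([147.6, 140.8, 138.0, 66.3], 0.63)] [277.14143517  86.23690107]
[ 0.45422367 -0.31399526  0.11178355] 8.317611694335938
j6 0.63
{'dx': 0.1027, 'dy': 0.0307, 'dz': 0.1469, 'rx': -0.0005, 'ry': -0.0003, 'rz': -0.0033} t 5.9
```

View pics/w3.png

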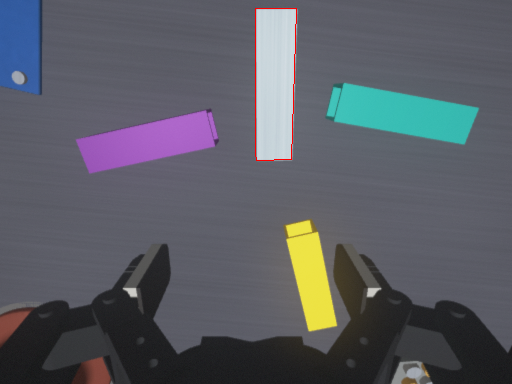

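The fitted outline (red) matches the bright tube at columns 255–297, rows 9–160. The look-alikes are about 40 mm away on each side, so I'll go down with the gripper partly open.

```bash
python3 -m inch '[{"dx":0.045,"dy":0.015,"dz":0.03,"rx":0,"ry":0,"rz":-0.003},{"dx":0.09,"dy":0.03,"dz":0.06,"rx":0,"ry":0,"rz":-0.003},{"dx":0.103,"dy":0.031,"dz":0.1,"rx":0,"ry":0,"rz":-0.003},{"dx":0.103,"dy":0.031,"dz":0.14,"rx":0,"ry":0,"rz":-0.003},{"dx":0.103,"dy":0.031,"dz":0.16,"rx":0,"ry":0,"rz":-0.003}]' 0.4|egrep 'pos|width|force';python3 -m inch '[{"dx":0,"dy":0,"dz":0,"rx":0,"ry":0,"rz":0}]'|egrep 'pos|width';  python3 -c "
from h import *
move([.4542,-.3140,.012],.1118)"
```

```text
tool_pos: [0.4532, -0.3127, 0.0858]
contact_force: [0.6, -0.0, 0.4]
gripper_width: 0.694
grasp_force: 0.0
tool_pos: [0.4524, -0.3131, 0.0864]
gripper_width: 0.701
j6 0.72
{'dx': 0.0025, 'dy': 0.0019, 'dz': 0.093, 'rx': -0.0033, 'ry': 0.0027, 'rz': -0.0006} t 6.5
```

```bash
python3 -m inch '[{"dx":0.002,"dy":0.001,"dz":0.03,"rx":-0.002,"ry":0.002,"rz":0},{"dx":0.002,"dy":0.001,"dz":0.06,"rx":-0.002,"ry":0.002,"rz":0},{"dx":0.002,"dy":0.001,"dz":0.085,"rx":-0.002,"ry":0.002,"rz":0},{"dx":0.002,"dy":0.001,"dz":0.093,"rx":-0.002,"ry":0.002,"rz":0},{"dx":0.002,"dy":0.001,"dz":0.093,"rx":-0.002,"ry":0.002,"rz":0}]' 0.4|egrep 'pos|width|force';python3 -m inch '[{"dx":0,"dy":0,"dz":0,"rx":0,"ry":0,"rz":0},{"dx":0,"dy":0,"dz":0,"rx":0,"ry":0,"rz":0},{"dx":0,"dy":0,"dz":0,"rx":0,"ry":0,"rz":0},{"dx":0,"dy":0,"dz":0,"rx":0,"ry":0,"rz":0},{"dx":0,"dy":0,"dz":0,"rx":0,"ry":0,"rz":0}]' -1|egrep 'time|pos|rot|width|force';  python3 -c "
from h import *
move([.4542,-.3140,.012],.1118)"
```

```text
tool_pos: [0.4553, -0.3161, 0.0159]
contact_force: [0.2, -0.2, -0.3]
gripper_width: 0.697
grasp_force: 0.0
time: 7.5
tool_pos: [0.4564, -0.317, 0.0177]
tool_rot: [0.002, 0.999, 0.055, 0.003]
contact_force: [-0.2, 2.0, 6.7]
gripper_width: 0.452
grasp_force: 63.4
j6 0.72
{'dx': -0.0024, 'dy': -0.0041, 'dz': 0.007, 'rx': 0.0035, 'ry': -0.0037, 'rz': -0.0017} t 7.5
```

```bash
python3 -m inch '[{"dx":0,"dy":0,"dz":-0.04,"rx":0,"ry":0,"rz":0},{"dx":0,"dy":0,"dz":-0.09,"rx":0,"ry":0,"rz":0},{"dx":0,"dy":0,"dz":-0.15,"rx":0,"ry":0,"rz":0},{"dx":0,"dy":0,"dz":-0.15,"rx":0,"ry":0,"rz":0}]' -1|egrep 'pos|width|force';  python3 -c "
from h import *
move([.4968,.0487,.14],-.127)"
```

```text
tool_pos: [0.4582, -0.3191, 0.1436]
contact_force: [1.9, -1.2, -2.4]
gripper_width: 0.464
grasp_force: 62.9
j6 0.72
{'dx': 0.0981, 'dy': -0.4517, 'dz': -0.0007, 'rx': 0.0085, 'ry': -0.0095, 'rz': 0.1576} t 7.9
```

```bash
python3 -m inch '[{"dx":0.01,"dy":-0.045,"dz":0,"rx":0.003,"ry":-0.004,"rz":0.05},{"dx":0.02,"dy":-0.09,"dz":0,"rx":0.006,"ry":-0.007,"rz":0.1},{"dx":0.03,"dy":-0.14,"dz":0,"rx":0.008,"ry":-0.009,"rz":0.157},{"dx":0.04,"dy":-0.19,"dz":0,"rx":0.008,"ry":-0.009,"rz":0.157},{"dx":0.05,"dy":-0.24,"dz":0,"rx":0.008,"ry":-0.009,"rz":0.157}]' -1|egrep 'pos|width';  python3 -c "
from h import *
move([.4968,.0487,.14],-.127)"
```

```text
tool_pos: [0.4723, -0.1187, 0.1331]
gripper_width: 0.462
j6 1.29
{'dx': 0.0039, 'dy': -0.2115, 'dz': -0.0069, 'rx': -0.0057, 'ry': 0.0089, 'rz': 0.0001} t 8.4
```

```bash
python3 -m inch '[{"dx":0.001,"dy":-0.045,"dz":0,"rx":0,"ry":0,"rz":0},{"dx":0.002,"dy":-0.09,"dz":-0.003,"rx":0,"ry":0,"rz":0},{"dx":0.003,"dy":-0.14,"dz":-0.005,"rx":0,"ry":0,"rz":0},{"dx":0.004,"dy":-0.19,"dz":-0.007,"rx":0,"ry":0,"rz":0},{"dx":0.004,"dy":-0.211,"dz":-0.007,"rx":0,"ry":0,"rz":0}]' -1|egrep 'pos|width'; python3 -m inch '[{"dx":0,"dy":0,"dz":0,"rx":0,"ry":0,"rz":0},{"dx":0,"dy":0,"dz":0,"rx":0,"ry":0,"rz":0},{"dx":0,"dy":0,"dz":0,"rx":0,"ry":0,"rz":0},{"dx":0,"dy":0,"dz":0,"rx":0,"ry":0,"rz":0},{"dx":0,"dy":0,"dz":0,"rx":0,"ry":0,"rz":0}]' |egrep 'time|pos|force';  python3 -c "
from h import *
import pickle
move([.4968,.0487,.14],-.127)
c=optics.camera_info('wrist');im=optics.grab_frame('wrist');pickle.dump((c,state()),open('c4.pkl','wb'));cv2.imwrite('pics/w4.png',im[:,:,::-1])"
```

```text
tool_pos: [0.497, 0.0493, 0.1404]
gripper_width: 0.458
time: 9.4
tool_pos: [0.4979, 0.0457, 0.1416]
contact_force: [-0.3, -0.0, -4.0]
grasp_force: 63.1
j6 1.63
{'dx': -0.0018, 'dy': -0.0036, 'dz': 0.0021, 'rx': -0.0053, 'ry': 0.0076, 'rz': -0.0004} t 9.4
```

View pics/w4.png

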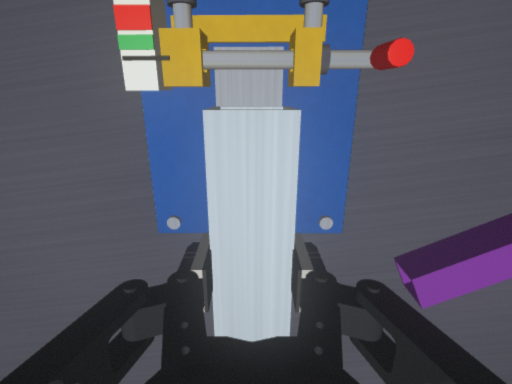

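The tube sits straight in the gripper (columns 205–300). The bolt crosses at row 59, the collar is on the guide post at (325,59), and the pointer (150,57) is below the green.

```bash
cat > fit.py <<'E'
from h import *
import pickle
from scipy.optimize import least_squares
c,s=pickle.load(open('c4.pkl','rb'));im=cv2.imread('pics/w4.png');hsv=cv2.cvtColor(im,cv2.COLOR_BGR2HSV)
blue=(abs(hsv[...,0].astype(int)-110)<14)&(hsv[...,1]>150)&(hsv[...,2]>60)
right=np.array([[np.nonzero(blue[r,330:385])[0].max()+330.5,r] for r in range(90,220,5)])
left=np.array([[np.nonzero(blue[r,130:190])[0].min()+129.5,r] for r in range(110,220,5)])
near=np.array([[k,np.nonzero(blue[180:250,k])[0].max()+180.5] for k in list(range(162,190,4))+list(range(310,338,4))])
print(right[[0,-1]],left[[0,-1]],near[[0,-1]])
def T(v,L):
    a=v[2];L=np.atleast_2d(L);return np.c_[v[0]+L[:,0]*np.cos(a)-L[:,1]*np.sin(a),v[1]+L[:,0]*np.sin(a)+L[:,1]*np.cos(a),L[:,2]]
def dl(a,b,pts):
    p=proj(c,np.r_[a,b]);d=(p[1]-p[0])/np.linalg.norm(p[1]-p[0]);q=pts-p[0];return q[:,0]*d[1]-q[:,1]*d[0]
C=lambda v,x,y,z=.006:T(v,[x,y,z])
g=cv2.cvtColor(im,cv2.COLOR_BGR2GRAY)
def f(v):
    return np.r_[dl(C(v,-.1,-.1),C(v,.15,-.1),right),dl(C(v,-.1,.1),C(v,.15,.1),left),dl(C(v,-.1,-.1),C(v,-.1,.1),near)]
r=least_squares(f,[.534,.044,-.127],loss='soft_l1');v=r.x;print("jig",v,np.abs(f(v)).mean())
print("check knob top",proj(c,C(v,.07,-.1,.078)),"bolt axis",proj(c,np.r_[C(v,.07,.03,.032),C(v,.07,-.03,.032)]).round(1).tolist())
R=rot(s['tool_rot']).as_matrix()
t=np.array([[205,110],[300,110],[214,338],[292,338]])
tl=np.array([[.075,.02,.04],[.075,-.02,.04],[-.075,.02,.04],[-.075,-.02,.04]])
u=least_squares(lambda u:(proj(c,T(u,tl)+[0,0,u[3]])-t).ravel(),[.495,.046,-.127,.13]);print("tube",u.x,u.fun.round(1))
print("tool",s['tool_pos'],"yaw",np.arctan2(R[1,0],R[0,0]),"z axis",R[:,2])
E
python3 fit.py
```

```text
[[356.5  90. ]
 [342.5 215. ]] [[143.5 110. ]
 [156.5 215. ]] [[162.  232.5]
 [334.  232.5]]
jig [ 0.5343714   0.04506049 -0.12099721] 1.229396308668736
check knob top [[400.79673541  47.5077404 ]] bolt axis [[209.3, 57.0], [284.5, 56.2]]
tube [ 0.49586622  0.04533237 -0.1258099   0.09496428] [ 7.2 -2.  -7.2 -2.2  9.   2.7 -9.1  3. ]
tool [0.49791911 0.04577006 0.14172398] yaw -0.1274656733125418 z axis [-0.01008347  0.0093778  -0.99990519]
```

```bash
cat >> fit.py <<'E'
print('---')
G=cv2.Sobel(cv2.GaussianBlur(g,(0,0),1).astype(float),cv2.CV_64F,0,1)
def edge(c0,c1,r0,r1,sign):
    P=[]
    for k in range(c0,c1,2):
        w=np.clip(sign*G[r0:r1,k],0,None)
        i=w.argmax();sl=slice(max(i-2,0),i+3);P.append((k,r0+(np.arange(r1-r0)[sl]*w[sl]).sum()/w[sl].sum()))
    P=np.array(P);p=np.polyfit(P[:,0],P[:,1],1);e=P[:,1]-np.polyval(p,P[:,0]);ok=abs(e)<1
    p=np.polyfit(P[ok,0],P[ok,1],1);print((c0,c1,r0,r1,sign),"slope",p[0].round(4),"row@250",np.polyval(p,250).round(1),ok.sum());return p
for a in((222,285,45,60,1),(222,285,45,60,-1),(222,285,58,75,-1),(222,285,58,75,1),(330,370,58,75,-1),(215,292,100,118,1),(215,292,100,118,-1),(165,195,225,240,-1),(312,338,225,240,-1)): edge(*a)
print("rowdir cam x in world",c["R"][0], np.arctan2(c["R"][0][0],-c["R"][0][1]))
E
python3 fit.py | sed -n '/---/,$p'
python3 - <<'E'
import cv2
a=cv2.imread("pics/w4.png")[0:130,110:430];cv2.imwrite("pics/w4c.png",cv2.resize(a,None,fx=2.5,fy=2.5,interpolation=2))
E
```

```text
---
(222, 285, 45, 60, 1) slope -0.0031 row@250 46.2 31
(222, 285, 45, 60, -1) slope -0.0004 row@250 49.5 30
(222, 285, 58, 75, -1) slope 0.0064 row@250 65.5 32fit.py:31: RuntimeWarning: invalid value encountered in scalar divide
  i=w.argmax();sl=slice(max(i-2,0),i+3);P.append((k,r0+(np.arange(r1-r0)[sl]*w[sl]).sum()/w[sl].sum()))
Traceback (most recent call last):
  File "fit.py", line 34, in <module>
    for a in((222,285,45,60,1),(222,285,45,60,-1),(222,285,58,75,-1),(222,285,58,75,1),(330,370,58,75,-1),(215,292,100,118,1),(215,292,100,118,-1),(165,195,225,240,-1),(312,338,225,240,-1)): edge(*a)
                                                                                                                                                                                               ~~~~^^^^
  File "fit.py", line 33, in edge
    p=np.polyfit(P[ok,0],P[ok,1],1);print((c0,c1,r0,r1,sign),"slope",p[0].round(4),"row@250",np.polyval(p,250).round(1),ok.sum());return p
TypeError: expected non-empty vector for x
```

View pics/w4c.png

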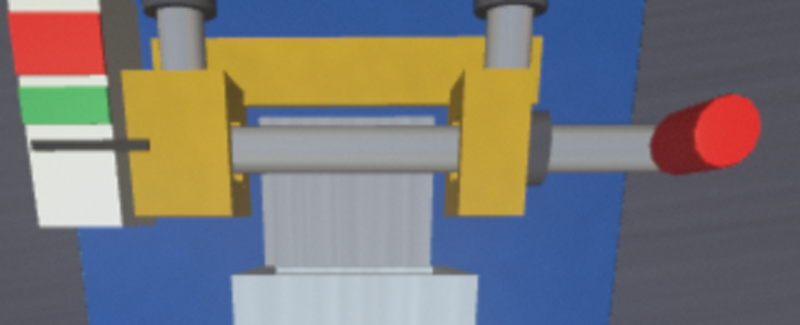

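The bolt and the tube's leading edge are parallel within about 0.3°. The run's middle is about 3 mm to the tube's left, and the pointer is at rest before the green. Next I lower the tube onto the run.

```bash
python3 -m inch '[{"dx":-0.001,"dy":-0.003,"dz":0.03,"rx":-0.007,"ry":0.009,"rz":0},{"dx":-0.001,"dy":-0.004,"dz":0.06,"rx":-0.007,"ry":0.009,"rz":0},{"dx":-0.001,"dy":-0.004,"dz":0.1,"rx":-0.007,"ry":0.009,"rz":0},{"dx":-0.001,"dy":-0.004,"dz":0.125,"rx":-0.007,"ry":0.009,"rz":0},{"dx":-0.001,"dy":-0.004,"dz":0.13,"rx":-0.007,"ry":0.009,"rz":0}]' -1|egrep 'pos|width|force'; python3 -m inch '[{"dx":0,"dy":0,"dz":0,"rx":0,"ry":0,"rz":0},{"dx":0,"dy":0,"dz":0,"rx":0,"ry":0,"rz":0},{"dx":0,"dy":0,"dz":0,"rx":0,"ry":0,"rz":0}]' |egrep 'time|pos|force';  python3 -c "
from h import *
v=np.array([.534,.0447]);e=np.array([np.cos(.1265),-np.sin(.1265)]);n=np.array([-e[1],e[0]])
p=state()['tool_pos'][:2]-v;print('jig xy',p@e,p@n,state()['ft_torque'])
move(np.r_[v-.037*e,.030],-.1265)"
```

```text
tool_pos: [0.4939, 0.0505, 0.0347]
contact_force: [-0.8, -0.6, -5.1]
gripper_width: 0.457
grasp_force: 62.9
time: 10.25
tool_pos: [0.4981, 0.0506, 0.0398]
contact_force: [-0.0, 0.2, -3.6]
grasp_force: 63.0
jig xy -0.036373687938812294 0.001302643814846826 [-0.01632922  0.0212969   0.01043171]
j6 1.65
{'dx': -0.0009, 'dy': 0.0016, 'dz': 0.0122, 'rx': 0.0014, 'ry': -0.0039, 'rz': 0.0001} t 10.25
```

```bash
python3 -m inch '[{"dx":0,"dy":0.001,"dz":0.004,"rx":0.001,"ry":-0.002,"rz":0},{"dx":0,"dy":0.001,"dz":0.008,"rx":0.001,"ry":-0.002,"rz":0},{"dx":0,"dy":0.001,"dz":0.01,"rx":0.001,"ry":-0.002,"rz":0},{"dx":0,"dy":0.001,"dz":0.01,"rx":0.001,"ry":-0.002,"rz":0}]' -1|egrep 'pos|force'; python3 -m inch '[{"dx":0,"dy":0,"dz":0.002,"rx":0,"ry":0,"rz":0},{"dx":0,"dy":0,"dz":0.002,"rx":0,"ry":0,"rz":0}]' |egrep 'time|pos|force';  python3 -c "
from h import *
print(state()['ft_torque']); move([.5,.05,.03],-.1265)"
```

```text
tool_pos: [0.4965, 0.0499, 0.03]
contact_force: [-1.8, -0.6, -4.1]
grasp_force: 63.2
time: 10.85
tool_pos: [0.4968, 0.0499, 0.0296]
contact_force: [-5.9, 0.7, 6.2]
grasp_force: 64.3
[-0.18482479  0.66372529 -0.02647414]
j6 1.65
{'dx': 0.004, 'dy': -0.0006, 'dz': -0.0004, 'rx': 0.0008, 'ry': 0.0006, 'rz': 0.0003} t 10.85
```

```bash
python3 -m inch '[{"dx":0,"dy":0,"dz":-0.001,"rx":0,"ry":0,"rz":0},{"dx":0,"dy":0,"dz":-0.001,"rx":0,"ry":0,"rz":0},{"dx":0,"dy":0,"dz":-0.001,"rx":0,"ry":0,"rz":0},{"dx":0,"dy":0,"dz":-0.001,"rx":0,"ry":0,"rz":0}]' 0.3|egrep 'pos|force|width'; python3 -c "
from h import *
import pickle
v=np.array([.534,.0447]);e=np.array([np.cos(.1265),-np.sin(.1265)]);n=np.array([-e[1],e[0]])
p=state()['tool_pos'][:2]-v;print('jig xy',p@e,p@n)
move([.5,.05,.03],-.1265)
c=optics.camera_info('wrist');im=optics.grab_frame('wrist');pickle.dump((c,state()),open('c5.pkl','wb'));cv2.imwrite('pics/w5.png',im[:,:,::-1])"
```

```text
tool_pos: [0.4966, 0.0499, 0.0291]
contact_force: [-0.9, -1.1, 0.8]
gripper_width: 0.651
grasp_force: 0.0
jig xy -0.03775087185468847 0.0004394943951838031
j6 1.65
{'dx': 0.0042, 'dy': -0.0007, 'dz': -0.0011, 'rx': 0.0006, 'ry': 0.0002, 'rz': 0.0002} t 11.25
```

View pics/w5.png

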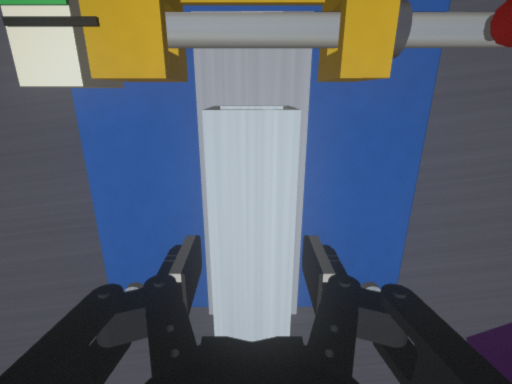

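The tube lies flat on the run, centred to within about 1 mm (tube 205–300, run 198–310) and parallel to the bolt (row 29), with a gap ahead. I'll regrip and push.

```bash
python3 -m inch '[{"dx":0,"dy":0,"dz":0,"rx":0,"ry":0,"rz":0},{"dx":0,"dy":0,"dz":0,"rx":0,"ry":0,"rz":0},{"dx":0,"dy":0,"dz":0,"rx":0,"ry":0,"rz":0},{"dx":0,"dy":0,"dz":0,"rx":0,"ry":0,"rz":0}]' -1|egrep 'pos|force|width'; python3 -m inch '[{"dx":0.005,"dy":0,"dz":0,"rx":0,"ry":0,"rz":0},{"dx":0.01,"dy":0,"dz":0,"rx":0,"ry":0,"rz":0},{"dx":0.015,"dy":0,"dz":0,"rx":0,"ry":0,"rz":0},{"dx":0.02,"dy":0,"dz":0,"rx":0,"ry":0,"rz":0},{"dx":0.02,"dy":0,"dz":0,"rx":0,"ry":0,"rz":0}]' -1|egrep 'pos|force|width';python3 -m inch '[{"dx":0.0025,"dy":0,"dz":0,"rx":0,"ry":0,"rz":0},{"dx":0.005,"dy":0,"dz":0,"rx":0,"ry":0,"rz":0},{"dx":0.005,"dy":0,"dz":0,"rx":0,"ry":0,"rz":0}]' -1|egrep 'pos|force'; python3 -c "
from h import *
v=np.array([.534,.0447]);e=np.array([np.cos(.1265),-np.sin(.1265)]);n=np.array([-e[1],e[0]])
p=state()['tool_pos'][:2]-v;print('jig xy',p@e,p@n)
move([.5,.05,.03],-.1265)"
```

```text
tool_pos: [0.4967, 0.0499, 0.0293]
contact_force: [0.2, 0.5, 0.4]
gripper_width: 0.455
grasp_force: 63.6
tool_pos: [0.5121, 0.048, 0.0293]
contact_force: [-2.9, -0.0, 4.5]
gripper_width: 0.457
grasp_force: 64.2
tool_pos: [0.5154, 0.0476, 0.0293]
contact_force: [-4.9, -0.1, 6.3]
grasp_force: 64.2
jig xy -0.01877248236771713 0.0005259023485947262
j6 1.65
{'dx': -0.0195, 'dy': -0.0006, 'dz': -0.0009, 'rx': 0.0006, 'ry': 0.0022, 'rz': 0.0003} t 12.5
```

```bash
for i in 1; do python3 -m inch '[{"dx":0.0025,"dy":0,"dz":-0.0005,"rx":0,"ry":0,"rz":0},{"dx":0.005,"dy":0,"dz":-0.0005,"rx":0,"ry":0,"rz":0}]' -1|egrep 'pos|force|time'; python3 -m inch '[{"dx":0.0025,"dy":0,"dz":0,"rx":0,"ry":0,"rz":0},{"dx":0.005,"dy":0,"dz":0,"rx":0,"ry":0,"rz":0}]' -1|egrep 'pos|contact';  python3 -m inch '[{"dx":0.0025,"dy":0,"dz":0,"rx":0,"ry":0,"rz":0},{"dx":0.0025,"dy":0,"dz":0,"rx":0,"ry":0,"rz":0}]' -1|egrep 'pos|contact'; python3 -m inch '[{"dx":0.0025,"dy":0,"dz":0,"rx":0,"ry":0,"rz":0},{"dx":0.0025,"dy":0,"dz":0,"rx":0,"ry":0,"rz":0}]' -1|egrep 'pos|contact'; done
```

```text
time: 12.7
tool_pos: [0.519, 0.0471, 0.0292]
contact_force: [-5.9, 0.9, 5.8]
grasp_force: 64.0
tool_pos: [0.5216, 0.0468, 0.0292]
contact_force: [-15.3, 2.9, 15.2]
tool_pos: [0.5233, 0.0466, 0.0292]
contact_force: [-13.1, 1.2, 11.5]
tool_pos: [0.5248, 0.0464, 0.0293]
contact_force: [-15.6, 1.7, 13.5]
```

```bash
python3 -c "
from h import *
a=optics.grab_frame('wrist')[:,:,::-1]; b=optics.grab_frame('top')[140:190,190:290,::-1]; d=optics.grab_frame('side')[170:240,195:275,::-1]
cv2.imwrite('pics/m1.png',np.hstack([cv2.resize(a[:200,:320],(400,250)),cv2.resize(d,(286,250),interpolation=2)]))
cv2.imwrite('pics/m1.png',np.vstack([np.hstack([cv2.resize(a[:200,:320],(400,250)),cv2.resize(d,(286,250),interpolation=2)]),cv2.resize(b,(686,343),interpolation=2)]))
v=np.array([.534,.0447]);e=np.array([np.cos(.1265),-np.sin(.1265)]);n=np.array([-e[1],e[0]])
s=state();p=s['tool_pos'][:2]-v;print('jig xy',p@e,p@n,s['time'])
move([.5,.05,.03],-.1265)"
```

```text
jig xy -0.00936566976148703 0.0005387632265041968 13.45
j6 1.64
{'dx': -0.0313, 'dy': -0.0006, 'dz': -0.0006, 'rx': 0.0008, 'ry': 0.0066, 'rz': 0.0004} t 13.45
```

View pics/m1.png

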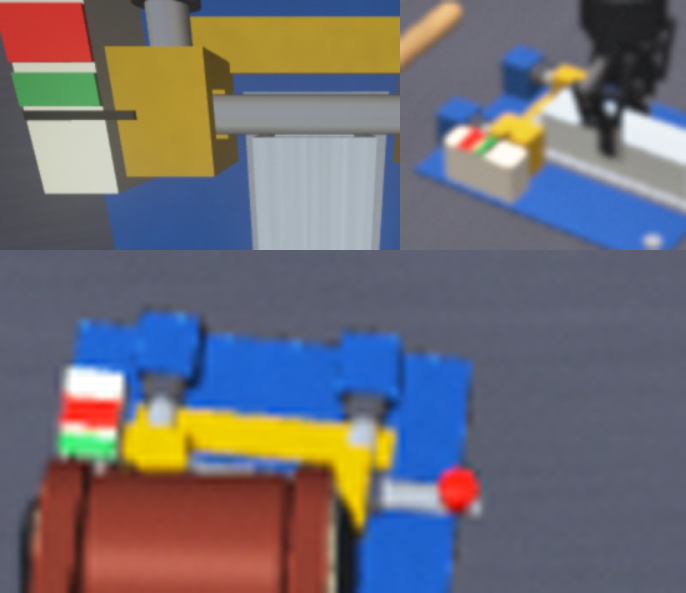

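The wrist view (upper left) shows the pointer at row 115, about 2 mm before the green (rows 70–107). The tube end is square on the bolt. About 7 mm more to go.

```bash
python3 -m inch '[{"dx":0.002,"dy":0,"dz":0,"rx":0,"ry":0.001,"rz":0},{"dx":0.004,"dy":0,"dz":0,"rx":0,"ry":0.002,"rz":0},{"dx":0.006,"dy":0,"dz":0,"rx":0,"ry":0.003,"rz":0},{"dx":0.008,"dy":0,"dz":0,"rx":0,"ry":0.004,"rz":0},{"dx":0.008,"dy":0,"dz":0,"rx":0,"ry":0.004,"rz":0}]' -1|egrep 'pos|force|time';  python3 -c "
from h import *
a=optics.grab_frame('wrist')[:,:,::-1];cv2.imwrite('pics/m2.png',cv2.resize(a[:200,:320],(800,500)))
v=np.array([.534,.0447]);e=np.array([np.cos(.1265),-np.sin(.1265)]);n=np.array([-e[1],e[0]])
s=state();p=s['tool_pos'][:2]-v;print('jig xy',p@e,p@n,s['time'],s['contact_force'])
hsv=cv2.cvtColor(a,cv2.COLOR_BGR2HSV);g=(abs(hsv[...,0].astype(int)-65)<20)&(hsv[...,1]>90);k=np.nonzero(g[:120,:100].sum(1)>15)[0];print('green rows',k.min(),k.max())
col=a[:130,60].mean(1).astype(int);print(col.tolist())
move([.5,.05,.03],-.1265)"
```

```text
time: 13.95
tool_pos: [0.5293, 0.0458, 0.0292]
contact_force: [-22.4, 2.2, 20.8]
grasp_force: 65.8
jig xy -0.004806814648526543 0.0005364704695081663 14.0 [-21.81598017   1.74546904  19.44297698]
green rows 71 88
[198, 197, 198, 198, 198, 199, 198, 198, 198, 198, 198, 198, 199, 199, 198, 176, 130, 103, 103, 103, 104, 102, 102, 104, 104, 104, 102, 104, 104, 102, 104, 105, 103, 107, 104, 104, 105, 105, 104, 106, 105, 104, 106, 103, 105, 106, 105, 106, 107, 107, 106, 107, 106, 107, 106, 107, 106, 108, 107, 107, 108, 112, 136, 190, 203, 202, 203, 202, 204, 198, 151, 120, 113, 113, 113, 112, 113, 112, 112, 114, 114, 113, 114, 114, 115, 114, 114, 112, 94, 72, 67, 66, 67, 68, 67, 74, 126, 192, 205, 206, 206, 206, 205, 207, 206, 206, 207, 206, 207, 206, 207, 207, 206, 207, 207, 206, 208, 207, 208, 207, 208, 206, 208, 207, 207, 208, 207, 208, 207, 207]
j6 1.64
{'dx': -0.037, 'dy': -0.0006, 'dz': -0.0006, 'rx': 0.001, 'ry': 0.0061, 'rz': 0.0004} t 14.0
```

```bash
python3 -m inch '[{"dx":0.002,"dy":0,"dz":0,"rx":0,"ry":0.001,"rz":0},{"dx":0.004,"dy":0,"dz":0,"rx":0,"ry":0.002,"rz":0},{"dx":0.0055,"dy":0,"dz":-0.0005,"rx":0,"ry":0.003,"rz":0},{"dx":0.0055,"dy":0,"dz":-0.0005,"rx":0,"ry":0.003,"rz":0},{"dx":0.0055,"dy":0,"dz":-0.0005,"rx":0,"ry":0.003,"rz":0}]' -1|egrep 'pos|force|time';  python3 -c "
from h import *
a=optics.grab_frame('wrist')[:,:,::-1];cv2.imwrite('pics/m3.png',cv2.resize(a[:240,:384],(800,500)))
s=state();print(s['tool_pos'],s['time'],s['contact_force'])
print(a[:130:2,60].mean(1).astype(int).tolist())
move([.5,.05,.03],-.1265)"
```

```text
time: 14.5
tool_pos: [0.5324, 0.0455, 0.0292]
contact_force: [-25.2, 1.8, 21.5]
grasp_force: 66.0
[0.53243257 0.04546217 0.02921366] 14.55 [-25.30890983   1.57408194  21.19862471]
[198, 198, 198, 197, 199, 199, 199, 198, 199, 200, 199, 201, 196, 115, 106, 105, 106, 105, 106, 106, 106, 107, 107, 106, 107, 106, 108, 107, 106, 107, 108, 107, 105, 110, 109, 120, 203, 203, 204, 181, 115, 113, 113, 114, 92, 65, 66, 64, 88, 115, 115, 115, 141, 206, 206, 207, 207, 206, 206, 207, 207, 207, 207, 207, 207]
j6 1.64
{'dx': -0.0409, 'dy': -0.0005, 'dz': -0.0007, 'rx': 0.0011, 'ry': 0.0051, 'rz': 0.0005} t 14.55
```

View pics/m3.png

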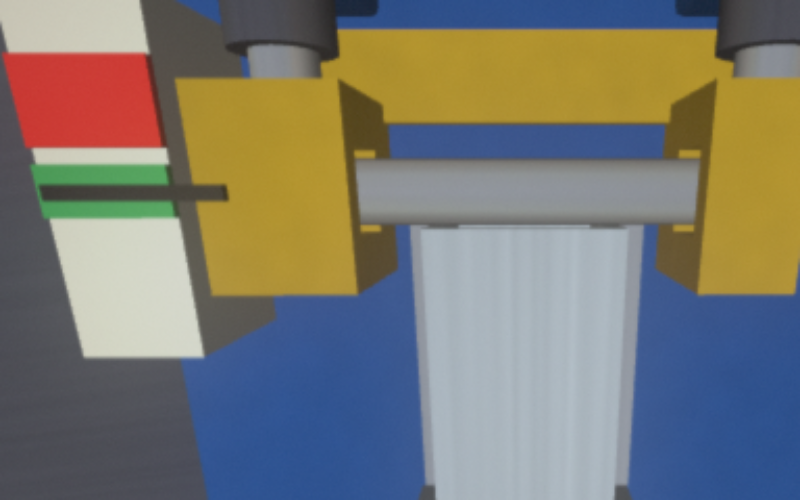

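The pointer is in the middle of the green (row 192, green 165–217), and the tube end is flush on the bolt and centred. Now I hold.

```bash
for i in 1 2 3 4 5 6 7 8; do python3 -m inch '[{"dx":0,"dy":0,"dz":0,"rx":0,"ry":0,"rz":0},{"dx":0,"dy":0,"dz":0,"rx":0,"ry":0,"rz":0},{"dx":0,"dy":0,"dz":0,"rx":0,"ry":0,"rz":0},{"dx":0,"dy":0,"dz":0,"rx":0,"ry":0,"rz":0},{"dx":0,"dy":0,"dz":0,"rx":0,"ry":0,"rz":0}]' -1|egrep 'time|pos|contact'; done; python3 -c "
from h import *
a=optics.grab_frame('wrist')[:,:,::-1];print(a[60:110:2,60].mean(1).astype(int).tolist())"
```

```text
time: 15.05
tool_pos: [0.5324, 0.0455, 0.0292]
contact_force: [-24.8, 1.5, 21.5]
time: 15.55
tool_pos: [0.5324, 0.0455, 0.0292]
contact_force: [-24.3, 1.6, 21.4]
time: 16.05
tool_pos: [0.5324, 0.0455, 0.0292]
contact_force: [-25.3, 1.2, 21.2]
time: 16.55
tool_pos: [0.5324, 0.0455, 0.0292]
contact_force: [-24.9, 1.4, 21.8]
time: 17.05
tool_pos: [0.5324, 0.0455, 0.0292]
contact_force: [-24.3, 1.8, 20.9]
time: 17.55
tool_pos: [0.5324, 0.0455, 0.0292]
contact_force: [-24.9, 1.4, 22.1]
time: 18.05
tool_pos: [0.5325, 0.0455, 0.0292]
contact_force: [-25.4, 1.8, 22.0]
time: 18.55
tool_pos: [0.5324, 0.0455, 0.0292]
contact_force: [-25.0, 2.6, 21.2]
[108, 109, 109, 108, 109, 120, 202, 204, 203, 182, 115, 112, 115, 113, 91, 65, 64, 67, 88, 115, 116, 115, 143, 204, 207]
```

The push held steady for 4 s and the pointer stayed mid-green.

```bash
python3 -c "
from plant import ticket
print(ticket.job_done())"
```

```text
the job is handed in; nothing more can be done
None
```

The bolt is home and the tube is flat on the run, its end square against the bolt with the pointer mid-green; I held a steady push for 4 s and handed the job in at about 18.6 s, still pressing, without touching the other items.

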